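Load wheel motors into the numbered run-in rack at a repair bench

ROBOT

A 6-joint arm with a two-finger parallel gripper is mounted at the origin on the work surface. World frame = base frame: x ahead of the robot, y to its left, z up, the work surface at z = 0. Lengths are in m, angles in rad, forces in N, time in s.
With the tool pointing down it reaches from about 0.35 to 0.775 m from the base axis. Payload 7.3 kg.
Tool frame: the origin (TCP) lies midway between the tips of the shut fingers; the grasp point (between the pads) lies 19 mm behind it (robot.tcp_to_grasp is the distance from the TCP to the grasp point, in m); x points along the fingers, z is the direction in which the jaws open and shut, and the axes are right-handed (so a half turn about x gives the same grasp; the last joint's range is limited). The gripper opens to 92 mm and grips with 3 to 60 N. Pads are 19 mm wide; open, the fingers measure 130 mm over their backs; the gripper's body (75 mm by 190 mm) begins 47 mm behind the grasp point.
Start: joints at [1.134, 0.342, 1.524, -0, 1.275, -0.146], TCP at [0.151, 0.503, 0.227] pointing down, gripper open.
Joint ranges: [-2.53, 2.53], [-0.77, 2.02], [0.04, 2.7], [-1, 4.14], [0.28, 2.66], [-3.11, 3.11]. Speed limits (rad/s): [2.57, 2.57, 3.14, 3.14, 3.14, 3.14].

INTERFACE

Orientations are given as [roll, pitch, yaw] about the fixed x, y, z axes, in that order (R = Rz(yaw) Ry(pitch) Rx(roll)).
In Python, from cell import robot gives the robot as it stands.
- The arm moves only by the tool move_arm, never from a script. Its argument "deltas" is a list of rows, each an object with "dp": the shift along the tool's x, y, z in m, a list of three; "turn": the turn, a rotation vector about the tool's x, y, z in degrees, a list of three. A call has 1 to 10 rows; each row is the pose to reach, as a shift and turn from the pose commanded when the call began, along the tool's axes at that moment; what a row does not reach only later rows make up. A row lasts 1/10 s, in which the tool goes at most 50 mm and 8.59 degrees, less where a joint would pass 70% of its speed; a pose out of reach is approached as far as the arm can. A call with a gripper value outside its range is refused whole. "hand" is the finger opening in m, from 0 to 0.0918, set as the call begins (left out, the last holds). The fingers move at their own pace and stop on an object; "squeeze" is the grip in N (left out, the last holds). Time passes only in rows, so rows that repeat a pose let the fingers close. It gives the time, the measured TCP pose, the force and the opening at its end, in the units of the state.
- robot.observe(): the state, without advancing time (a new reading comes with each control period).
- robot.read_camera(name): name is "scene" or "top" or "wrist"; returns (picture, depth): 480x640x3 uint8, red, green, blue; 480x640 float32, m along the optical axis (not along the pixel's ray), 0 where there is no reading.
- robot.camera_info(name): a dict with "fx", "fy", "cx", "cy" (pixels), "R" (3x3) and "t" (3): a world point X has camera coordinates R X + t. Camera axes: x right, y down, z forward; pixel columns grow to the right and rows downward; lengths in m; the calibration is good to about 2 mm. A picture is of the moment at which its call begins: read the wrist's pose just before it. camera_info takes no time and is no camera call; for the wrist camera it gives the pose at the moment of the call.
- robot.hand_in(): hands the job in, once; it reports no verdict.
The state is a dict: "time": time; "qpos": joint angles; "qvel": joint speeds; "joint_efforts": joint torques, N m; "tool_pos": TCP position; "tool_rot": TCP orientation; "contact_force": force on the tool from outside, world axes, zero at the start; "torque": the same for the moment, N m; "opening": finger opening in m.
Only numpy, scipy, OpenCV 4.12 (cv2) and the standard library are available. Lean on these libraries where they do the work, as an engineer would, in place of code of your own. Each camera call takes 0.05 s, during which the arm holds its last target.

TASK

The green motor already stands in pocket one of the run-in rack (the pockets are marked with one, two and three dots). Fill the next pockets in sequence: first stand the yellow motor upright in pocket two, then the red motor upright in pocket three, setting each gently down on the pocket's floor and letting go. Leave the green and blue motors as they stand.

Things in the scene. Friction and masses are not known exactly. Their poses are not given: they have to be found in the camera images.
- yellow_motor_mid (a point): yellow wheel motor: upright cylinder, 34 mm diameter, 80 mm tall, plus a 6 mm steel shaft stub on top (86 mm in all); black foot, yellow sleeve and yellow top face, about 160 g. This point lies on its axis half-way up, 43 mm above its underside; z is up along the axis. Stands upright, loose, on the bench (z = 0), at least 70 mm clear of the other standing motors.
- red_motor_mid (a point): red wheel motor: upright cylinder, 34 mm diameter, 80 mm tall, plus a 6 mm steel shaft stub on top (86 mm in all); black foot, red sleeve and red top face, about 160 g. This point lies on its axis half-way up, 43 mm above its underside; z is up along the axis. Stands upright, loose, on the bench (z = 0), at least 70 mm clear of the other standing motors.
- blue_motor_mid (a point): blue wheel motor: upright cylinder, 34 mm diameter, 80 mm tall, plus a 6 mm steel shaft stub on top (86 mm in all); black foot, blue sleeve and blue top face, about 160 g. This point lies on its axis half-way up, 43 mm above its underside; z is up along the axis. Stands upright, loose, on the bench (z = 0), at least 70 mm clear of the other standing motors. A spare: leave it.
- green_motor_mid (a point): green wheel motor: upright cylinder, 34 mm diameter, 80 mm tall, plus a 6 mm steel shaft stub on top (86 mm in all); black foot, green sleeve and green top face, about 160 g. This point lies on its axis half-way up, 43 mm above its underside; z is up along the axis. Already stands in pocket one: leave it.
- pocket1 (a point): pocket one of the run-in rack, marked with one white dot on the rim nearest the robot. This point is the centre of the pocket's floor, 6 mm above the bench. x points across the rack away from the dots, y along the row from pocket three towards pocket one, z up.
- pocket2 (a point): pocket two of the run-in rack, marked with two white dots on the rim nearest the robot. This point is the centre of the pocket's floor, 6 mm above the bench. x points across the rack away from the dots, y along the row from pocket three towards pocket one, z up.
- rack: run-in rack: dark fixed block, 92 mm by 234 mm, 24 mm high, with three square pockets in a row, 58 mm by 58 mm, 18 mm deep (floor 6 mm above the bench), centres 78 mm apart. Origin on the bench under pocket two's centre; axes as the pockets'. Gripping a motor at or a little above its middle, fingers closing across the row (along x), keeps clear of rim and neighbours.
- pocket3 (a point): pocket three of the run-in rack, marked with three white dots on the rim nearest the robot. This point is the centre of the pocket's floor, 6 mm above the bench. x points across the rack away from the dots, y along the row from pocket three towards pocket one, z up.
- yellow_motor: the yellow motor; origin at the centre of its underside
- red_motor: the red motor; origin at the centre of its underside
Mind the look-alikes: they are no part of the job. Of the things that look like the red_motor, the middle-sized one is meant.

How it is judged:
On the way, in this order (a step that is already met when the one before it is completed fails the run):
1. the yellow motor stands in pocket two, let go (horizontal distance between yellow_motor_mid and pocket2 below 0.02 m and z of yellow_motor_mid in the frame of pocket2 below 0.049 m and angle between yellow_motor_mid's own z axis and vertical below 0.17 rad and contact force between the fingers and yellow_motor below 0.5 N and linear speed of yellow_motor below 0.02 m/s), for 0.2 s.
2. then the red motor stands in pocket three, let go (horizontal distance between red_motor_mid and pocket3 below 0.02 m and z of red_motor_mid in the frame of pocket3 below 0.049 m and angle between red_motor_mid's own z axis and vertical below 0.17 rad and contact force between the fingers and red_motor below 0.5 N and linear speed of red_motor below 0.02 m/s), for 0.2 s.
At the end, for the whole second after the job is handed in: Green, yellow and red motors stand in pockets one, two and three: on the floor (middle under 49 mm above it), within 20 mm of the pocket's centre and 10 degrees of upright; yellow and red released and at rest; the blue motor within 20 mm of its start (all of step 1 and all of step 2 and horizontal distance between green_motor_mid and pocket1 below 0.02 m and z of green_motor_mid in the frame of pocket1 below 0.049 m and angle between green_motor_mid's own z axis and vertical below 0.17 rad and distance of blue_motor_mid from where it was at the start of the episode below 0.02 m); the robot touches nothing.
It fails at once if the green motor is moved more than 20 mm (distance of green_motor_mid from where it was at the start of the episode above 0.02 m).
It fails at once if the blue motor is moved more than 20 mm (distance of blue_motor_mid from where it was at the start of the episode above 0.02 m).
It fails at once if the yellow motor is dropped into the rack instead of being set down gently (it falls faster than 0.7 m/s) (horizontal distance between yellow_motor_mid and pocket2 below 0.03 m and z of yellow_motor_mid in the frame of pocket2 below 0.075 m and linear speed of yellow_motor above 0.7 m/s).
It fails at once if the red motor is dropped into the rack instead of being set down gently (it falls faster than 0.7 m/s) (horizontal distance between red_motor_mid and pocket3 below 0.03 m and z of red_motor_mid in the frame of pocket3 below 0.075 m and linear speed of red_motor above 0.7 m/s).
It also fails if it takes over 61 s, if anything falls off the work surface, if the arm or the gripper's body presses on something with over 40 N, if the wrist force passes 120 N, or if a joint passes its speed limit or range.

## Working session

There is one attempt and no reset: what is moved stays moved. The work goes in short steps, Python scripts to look and compute and a tool call to move; the robot and the scene stay as the last step left them, time stands still between calls to the robot, and variables do not carry over. Pictures are saved under pics/ and viewed, and the job is handed in when it is done.

Besides the shell and the picture viewer there is one more tool, called as name(argument=value, ...) on one line, values as JSON. move_arm: Moves the arm, as the interface text tells. Its arguments: {"type":"object","properties":{"deltas":{"type":"array"},"hand":{"type":"number"},"squeeze":{"type":"number"}},"required":["deltas"]}

```bash
mkdir -p pics; ls
python3 - <<'E'
from cell import robot
import cv2,numpy as np
s=robot.observe()
print({k:np.round(v,3).tolist() for k,v in s.items()})
for n in("top","scene"):
    im,d=robot.read_camera(n); i=robot.camera_info(n)
    np.savez(n+".npz",im=im,d=d,R=i["R"],t=i["t"],K=[i["fx"],i["fy"],i["cx"],i["cy"]])
    cv2.imwrite(f"pics/{n}0.png",im[:,:,::-1])
E
```

```text
pics
{'time': 0.0, 'qpos': [1.134, 0.343, 1.525, -0.0, 1.275, -0.146], 'qvel': [-0.001, 0.001, 0.0, -0.001, 0.001, -0.0], 'joint_efforts': [-0.002, -43.122, -24.422, 0.072, 0.056, -0.0], 'tool_pos': [0.15, 0.503, 0.226], 'tool_rot': [3.02, 1.569, -1.983], 'contact_force': [0.042, -0.271, -0.124], 'torque': [-0.008, 0.035, -0.019], 'opening': 0.092}
```

View pics/top0.png

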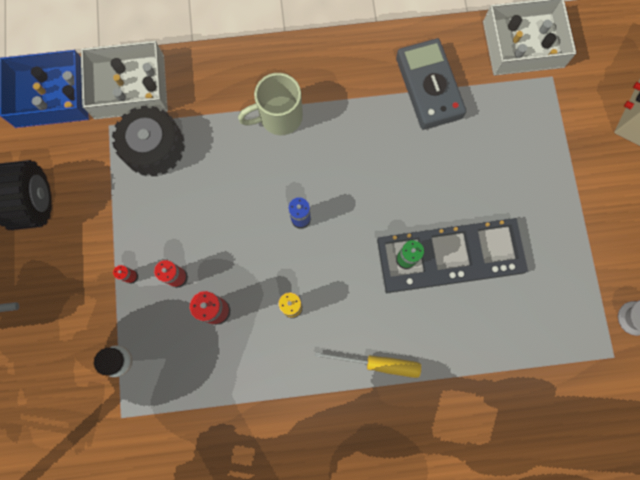

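View pics/scene0.png

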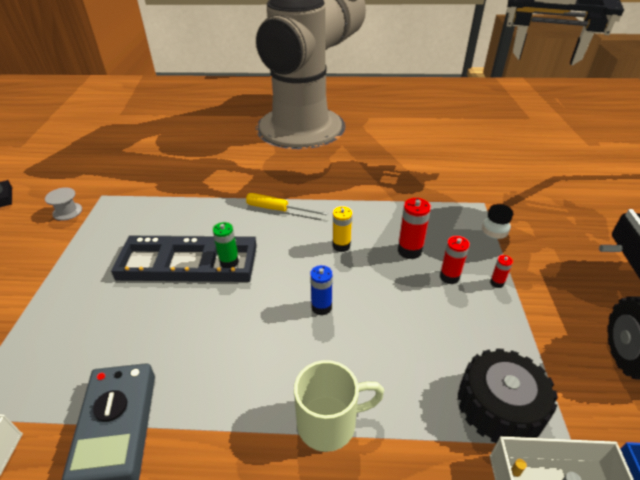

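Top view: the yellow motor is at (290,304), blue at (300,212) and green in pocket one at (411,254). The rack's pockets two and three are near (452,251) and (497,244). There are three red candidates: small at (125,273), middle at (170,272) and large at (207,307). The middle one should match the 34 mm diameter and 80 mm height, so I'll measure it and look at an enlarged crop.

```bash
cat > h.py <<'E'
import numpy as np,cv2
def load(n):
    f=np.load(n+".npz"); return f["im"],f["d"],f["R"],f["t"],f["K"]
def world(d,R,t,K):
    v,u=np.mgrid[:480,:640]; c=np.stack([(u-K[2])/K[0]*d,(v-K[3])/K[1]*d,d],-1)
    return (c-t)@R
def ray(u,v,z,R,t,K):
    o=-R.T@t; r=R.T@np.array([(u-K[2])/K[0],(v-K[3])/K[1],1.]); return o+r*(z-o[2])/r[2]
def masks(im):
    h,s,v=[a.astype(int) for a in cv2.split(cv2.cvtColor(im,cv2.COLOR_RGB2HSV))]
    b=(s>150)&(v>70)
    return {"red":((h<5)|(h>174))&b&(v>90),"yellow":(h>20)&(h<33)&b,"blue":(h>108)&(h<130)&b,"green":(h>50)&(h<85)&b}
E
python3 - <<'E'
from h import *
for n in("top","scene"):
    im,d,R,t,K=load(n); W=world(d,R,t,K); print(n,"cam",np.round(-R.T@t,3))
    for c,m in masks(im).items():
        k,l,st,ce=cv2.connectedComponentsWithStats(m.astype(np.uint8))
        for i in range(1,k):
            if st[i,4]<60: continue
            P=W[(l==i)&(d>0)]; zt=np.percentile(P[:,2],97)
            if not(P[:,0]>.2).any(): continue
            mt=((l==i)&(np.abs(W[:,:,2]-zt)<.006)); T=W[mt]
            ctr=(np.percentile(T[:,:2],2,axis=0)+np.percentile(T[:,:2],98,axis=0))/2
            ext=np.ptp(T[:,:2],axis=0)
            print(c,np.round(ce[i]),"area",st[i,4],"ztop %.3f"%zt,"ctr",np.round(ctr,4),"mean",np.round(T[:,:2].mean(0),4),"ext",np.round(ext,3),len(T))
im,d,R,t,K=load("top"); W=world(d,R,t,K)
# white dots on the rim
g=im.min(2).astype(int); roi=np.zeros_like(g,bool); roi[215:300,370:535]=1
m=(g>150)&roi
k,l,st,ce=cv2.connectedComponentsWithStats(m.astype(np.uint8))
for i in range(1,k): print("white",np.round(ce[i],1),st[i],np.round(W[l==i].mean(0),3),np.round(ray(*ce[i],.024,R,t,K),4))
cv2.imwrite("pics/crop1.png",np.hstack([cv2.resize(im[235:335,105:225,::-1],None,fx=3.3,fy=3.3),cv2.resize(im[210:310,375:495+0,::-1],None,fx=3.3,fy=3.3)]))
E
```

```text
top cam [0.376 0.067 0.942]
red [165. 271.] area 324 ztop 0.084 ctr [0.5339 0.2949] mean [0.5337 0.2947] ext [0.032 0.032] 312
red [120. 272.] area 145 ztop 0.058 ctr [0.5442 0.3715] mean [0.5442 0.3715] ext [0.02  0.023] 143
red [204. 306.] area 608 ztop 0.108 ctr [0.4703 0.2339] mean [0.4701 0.2338] ext [0.042 0.042] 602
yellow [289. 303.] area 355 ztop 0.083 ctr [0.4614 0.1101] mean [0.4612 0.11  ] ext [0.032 0.032] 346
yellow [394. 366.] area 729 ztop 0.028 ctr [ 0.3485 -0.0406] mean [ 0.3488 -0.0421] ext [0.037 0.081] 546
blue [36. 95.] area 3467 ztop 0.051 ctr [0.8882 0.4993] mean [0.8709 0.5121] ext [0.112 0.131] 498
blue [299. 208.] area 236 ztop 0.083 ctr [0.6099 0.0801] mean [0.6091 0.0803] ext [0.031 0.03 ] 232
green [412. 251.] area 190 ztop 0.089 ctr [ 0.5193 -0.0864] mean [ 0.5187 -0.0858] ext [0.03 0.03] 187
scene cam [1.09  0.103 0.569]
red [417. 207.] area 375 ztop 0.107 ctr [0.4731 0.2334] mean [0.4756 0.2332] ext [0.043 0.042] 333
red [413. 235.] area 654 ztop 0.079 ctr [0.4866 0.2323] mean [0.4891 0.2303] ext [0.018 0.042] 93
red [458. 243.] area 280 ztop 0.082 ct
[... 10730 characters left out ...]
.] [529 297   1   1   1] [ 0.433 -0.282  0.001] [ 0.4319 -0.2734  0.024 ]
white [417.8 298.3] [416 298   5   2   6] [ 0.453 -0.098  0.001] [ 0.4508 -0.0943  0.024 ]
white [460.5 299. ] [459 299   4   1   4] [ 0.443 -0.168  0.002] [ 0.4417 -0.1627  0.024 ]
white [469. 298.] [469 298   1   1   1] [ 0.443 -0.183  0.002] [ 0.4417 -0.1766  0.024 ]
white [473. 299.] [473 299   1   1   1] [ 0.441 -0.189  0.001] [ 0.4393 -0.1828  0.024 ]
white [493. 299.] [493 299   1   1   1] [ 0.437 -0.222  0.   ] [ 0.4355 -0.2149  0.024 ]
white [506. 298.] [506 298   1   1   1] [ 0.436 -0.244  0.   ] [ 0.4347 -0.2361  0.024 ]
white [509. 299.] [509 299   1   1   1] [ 0.434 -0.248  0.001] [ 0.4325 -0.2406  0.024 ]
```

View pics/crop1.png

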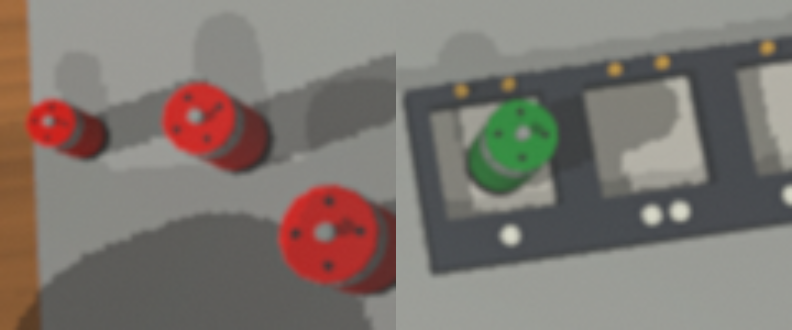

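The crop shows the three red motors at top pixels (120,272), (165,271) and (204,306), with tops at z≈0.058, 0.082 and 0.107. The middle one, about 34 mm wide and 80 mm tall, is the one meant, at (0.534,0.295). Next I'll fit the rack outline to get the pocket centres.

Run:
```python
from h import *
for n in("top","scene"):
    im,d,R,t,K=load(n); W=world(d,R,t,K)
    m=(W[:,:,2]>.018)&(W[:,:,2]<.03)&(d>0)&(W[:,:,0]>.44)&(W[:,:,0]<.63)&(W[:,:,1]>-.33)&(W[:,:,1]<-.02)&(im.max(2)<95)
    m=cv2.morphologyEx(m.astype(np.uint8),cv2.MORPH_OPEN,np.ones((3,3)))
    k,l,st,ce=cv2.connectedComponentsWithStats(m); i=1+np.argmax(st[1:,4])
    P=W[l==i][:,:2].astype(np.float32); (c,s,a)=cv2.minAreaRect(P*1000); print(n,c,s,a,np.median(W[l==i][:,2]))
s=0
ux=np.array([.9997,.0243])
for dd in([.4805,-.0844],[.48245,-.1626],[.4843,-.2407]): print(np.array(dd)+.0375*ux)
```

```text
top (516.0045776367188, -161.72067260742188) (92.80216979980469, 234.5242919921875) 1.467990517616272 0.024166345828714183
scene (517.3984375, -161.61126708984375) (93.04566955566406, 233.3525390625) 1.0938981771469116 0.023903275066807245
[ 0.51798875 -0.08348875]
[ 0.51993875 -0.16168875]
[ 0.52178875 -0.23978875]
```

```bash
cat > go.py <<'E'
import sys,numpy as np
from scipy.spatial.transform import Rotation as Ro
from cell import robot
def show(x,y,z,th):  # tool x down, tool z at world angle th (deg)
    s=robot.observe(); R0=Ro.from_euler("xyz",s["tool_rot"]).as_matrix(); p=np.array(s["tool_pos"])
    best=None
    for a in(th,th+180):
        a=np.radians(a); zt=np.array([np.cos(a),np.sin(a),0]); xt=np.array([0,0,-1.]); Rt=np.stack([xt,np.cross(zt,xt),zt],1)
        rv=np.degrees(Ro.from_matrix(R0.T@Rt).as_rotvec())
        if best is None or np.linalg.norm(rv)<np.linalg.norm(best): best=rv
    print("pos",np.round(p,4),"jaw ang %.1f"%np.degrees(np.arctan2(R0[1,2],R0[0,2])),"xaxis",np.round(R0[:,0],3),"q6 %.2f q1 %.2f"%(s["qpos"][5],s["qpos"][0]),"open %.4f"%s["opening"],"F",np.round(s["contact_force"],1),"t %.2f"%s["time"])
    print("dp",np.round(R0.T@(np.array([x,y,z])-p),4),"turn",np.round(best,1))
if __name__=="__main__": show(*map(float,sys.argv[1:]))
E
python3 go.py .4618 .110 .20 1.3
```

```text
pos [0.1503 0.5026 0.2261] jaw ang 73.3 xaxis [-0.001 -0.001 -1.   ] q6 -0.15 q1 1.13 open 0.0922 F [ 1.3 -0.4 -0.4] t 0.10
dp [ 0.0264 -0.411  -0.2868] turn [72.  -0.1  0. ]
```

move_arm(deltas=[{"dp":[0.026,-0.041,-0.029],"turn":[7.2,0,0]},{"dp":[0.026,-0.082,-0.057],"turn":[14.4,0,0]},{"dp":[0.026,-0.123,-0.086],"turn":[21.6,0,0]},{"dp":[0.026,-0.164,-0.115],"turn":[28.8,0,0]},{"dp":[0.026,-0.205,-0.143],"turn":[36,0,0]},{"dp":[0.026,-0.247,-0.172],"turn":[43.2,0,0]},{"dp":[0.026,-0.288,-0.201],"turn":[50.4,0,0]},{"dp":[0.026,-0.329,-0.229],"turn":[57.6,0,0]},{"dp":[0.026,-0.37,-0.258],"turn":[64.8,0,0]},{"dp":[0.026,-0.411,-0.287],"turn":[72,0,0]}], hand=0.0918, squeeze=20)

```text
time: 1.1
tool_pos: [0.4584, 0.1138, 0.2006]
tool_rot: [2.485, 1.57, 2.503]
contact_force: [0.6, 0.6, 1.7]
opening: 0.092
```

```bash
python3 go.py .4618 .110 .033 1.3
python3 - <<'E'
from cell import robot
import cv2
from h import *
i=robot.camera_info("wrist"); im,d=robot.read_camera("wrist")
cv2.imwrite("pics/w1.png",im[:,:,::-1])
E
```

```text
pos [0.4584 0.1138 0.2006] jaw ang 1.0 xaxis [-0.  0. -1.] q6 0.06 q1 0.08 open 0.0920 F [0.6 0.6 1.7] t 1.10
dp [ 0.1676 -0.0039  0.0033] turn [-0.3 -0.  -0. ]
```

View pics/w1.png

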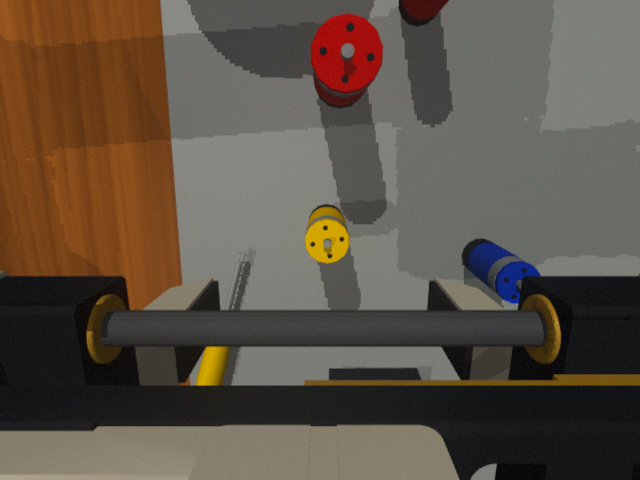

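The wrist view shows the yellow motor at (327,242), midway between the open fingers, with blue and red clear of them. Descending.

move_arm(deltas=[{"dp":[0.02,0,0],"turn":[0,0,0]},{"dp":[0.045,0,0],"turn":[0,0,0]},{"dp":[0.07,0,0],"turn":[0,0,0]},{"dp":[0.09,0,0],"turn":[0,0,0]},{"dp":[0.09,0,0],"turn":[0,0,0]}])

```text
time: 1.65
tool_pos: [0.4556, 0.1156, 0.1083]
tool_rot: [-3.097, 1.565, -3.073]
contact_force: [-0.5, -0.2, -0.9]
opening: 0.0918
```

```bash
python3 go.py .4618 .110 .033 1.3
```

```text
pos [0.4556 0.1156 0.1083] jaw ang 1.4 xaxis [-0.006 -0.    -1.   ] q6 0.06 q1 0.09 open 0.0918 F [-0.5 -0.2 -0.9] t 1.65
dp [ 0.0753 -0.0058  0.0066] turn [ 0.1 -0.3  0. ]
```

move_arm(deltas=[{"dp":[0,-0.006,0.006],"turn":[0,0,0]},{"dp":[0.0,-0.006,0.006],"turn":[0,0,0]},{"dp":[0.0,-0.006,0.006],"turn":[0,0,0]}])

```text
time: 1.95
tool_pos: [0.4647, 0.1097, 0.1118]
tool_rot: [0.088, 1.569, 0.111]
contact_force: [-0.0, -0.1, -0.6]
opening: 0.092
```

```bash
python3 go.py .4618 .110 .033 1.3
```

```text
pos [0.4647 0.1097 0.1118] jaw ang 1.3 xaxis [ 0.002  0.    -1.   ] q6 0.05 q1 0.07 open 0.0920 F [-0.  -0.1 -0.6] t 1.95
dp [ 0.0788  0.0004 -0.0031] turn [ 0.   0.1 -0. ]
```

move_arm(deltas=[{"dp":[0.015,0,-0.003],"turn":[0,0,0]},{"dp":[0.035,0,-0.003],"turn":[0,0,0]},{"dp":[0.055,0,-0.003],"turn":[0,0,0]},{"dp":[0.07,0,-0.003],"turn":[0,0,0]},{"dp":[0.078,0,-0.003],"turn":[0,0,0]},{"dp":[0.078,0,-0.003],"turn":[0,0,0]},{"dp":[0.078,0,-0.003],"turn":[0,0,0]}])

```text
time: 2.65
tool_pos: [0.4613, 0.1098, 0.0334]
tool_rot: [0.143, 1.57, 0.167]
contact_force: [0.7, -0.2, -0.5]
opening: 0.092
```

```bash
python3 go.py .4618 .110 .033 1.3
```

```text
pos [0.4613 0.1098 0.0334] jaw ang 1.3 xaxis [ 0.001  0.    -1.   ] q6 0.05 q1 0.07 open 0.0920 F [ 0.7 -0.2 -0.5] t 2.65
dp [0.0004 0.0002 0.0005] turn [ 0.   0.1 -0. ]
```

Now centred on the motor; closing.

move_arm(deltas=[{"dp":[0,0,0],"turn":[0,0,0]},{"dp":[0,0,0],"turn":[0,0,0]},{"dp":[0,0,0],"turn":[0,0,0]},{"dp":[0,0,0],"turn":[0,0,0]},{"dp":[0,0,0],"turn":[0,0,0]},{"dp":[0,0,0],"turn":[0,0,0]},{"dp":[0,0,0],"turn":[0,0,0]},{"dp":[0,0,0],"turn":[0,0,0]}], hand=0.02, squeeze=25)

```text
time: 3.45
tool_pos: [0.4609, 0.1098, 0.0327]
tool_rot: [0.835, 1.571, 0.858]
contact_force: [-0.2, 1.0, -0.7]
opening: 0.0337
```

move_arm(deltas=[{"dp":[-0.01,0,0],"turn":[0,0,0]},{"dp":[-0.03,0,0],"turn":[0,0,0]},{"dp":[-0.06,0,0],"turn":[0,0,0]},{"dp":[-0.09,0,0],"turn":[0,0,0]},{"dp":[-0.12,0,0],"turn":[0,0,0]},{"dp":[-0.12,0,0],"turn":[0,0,0]},{"dp":[-0.12,0,0],"turn":[0,0,0]}])

```text
time: 4.15
tool_pos: [0.4607, 0.1098, 0.1532]
tool_rot: [0.111, 1.57, 0.134]
contact_force: [-0.3, -1.4, -1.6]
opening: 0.0337
```

```bash
python3 go.py .5167 -.1617 .16 1.3
```

```text
pos [0.4607 0.1098 0.1532] jaw ang 1.3 xaxis [ 0.001  0.    -1.   ] q6 0.05 q1 0.07 open 0.0337 F [-0.3 -1.4 -1.6] t 4.15
dp [-0.0068 -0.2727  0.0496] turn [ 0.   0.1 -0. ]
```

move_arm(deltas=[{"dp":[-0.01,-0.02,0.004],"turn":[0,0,0]},{"dp":[-0.02,-0.05,0.01],"turn":[0,0,0]},{"dp":[-0.03,-0.09,0.017],"turn":[0,0,0]},{"dp":[-0.03,-0.13,0.025],"turn":[0,0,0]},{"dp":[-0.03,-0.17,0.032],"turn":[0,0,0]},{"dp":[-0.03,-0.21,0.04],"turn":[0,0,0]},{"dp":[-0.03,-0.24,0.045],"turn":[0,0,0]},{"dp":[-0.03,-0.26,0.048],"turn":[0,0,0]},{"dp":[-0.03,-0.273,0.05],"turn":[0,0,0]},{"dp":[-0.03,-0.273,0.05],"turn":[0,0,0]}])

```text
time: 5.15
tool_pos: [0.5167, -0.1629, 0.1813]
tool_rot: [2.669, 1.568, 2.69]
contact_force: [0.4, -0.2, -1.4]
opening: 0.0341
```

move_arm(deltas=[{"dp":[0,0,0],"turn":[0,0,0]},{"dp":[0,0,0],"turn":[0,0,0]},{"dp":[0,0,0],"turn":[0,0,0]}])

```text
time: 5.45
tool_pos: [0.5171, -0.1609, 0.1827]
tool_rot: [1.904, 1.57, 1.929]
contact_force: [0.2, -0.2, -1.7]
opening: 0.0334
```

```bash
python3 go.py .5167 -.1617 .0390 1.3
python3 - <<'E'
from cell import robot
import cv2,numpy as np
for n in("scene","wrist"):
    im,d=robot.read_camera(n)
    cv2.imwrite(f"pics/{n}2.png",im[:,:,::-1])
a=cv2.imread("pics/scene2.png")[100:340,80:400];b=cv2.imread("pics/wrist2.png")
cv2.imwrite("pics/c2.png",np.hstack([cv2.resize(a,(400,300)),cv2.resize(b,(400,300))]))
E
```

```text
pos [ 0.5171 -0.1609  0.1827] jaw ang 1.4 xaxis [-0.  0. -1.] q6 -0.47 q1 -0.44 open 0.0334 F [ 0.2 -0.2 -1.7] t 5.45
dp [ 0.1437 -0.0008 -0.0004] turn [ 0.1 -0.  -0. ]
```

View pics/c2.png

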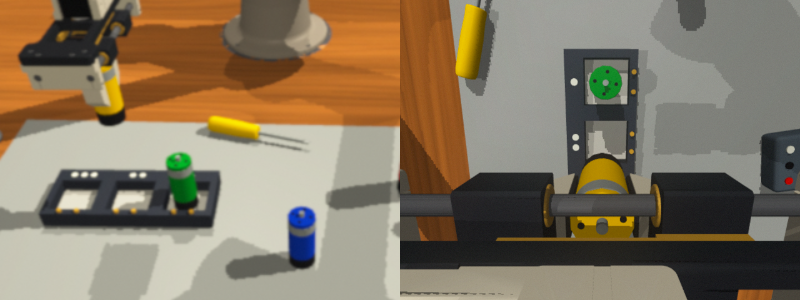

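The yellow motor is held upright (scene crop (110,95)) and hangs over pocket two, with green undisturbed. Lowering.

move_arm(deltas=[{"dp":[0.015,-0.001,0],"turn":[0,0,0]},{"dp":[0.035,-0.001,0],"turn":[0,0,0]},{"dp":[0.06,-0.001,0],"turn":[0,0,0]},{"dp":[0.085,-0.001,0],"turn":[0,0,0]},{"dp":[0.105,-0.001,0],"turn":[0,0,0]},{"dp":[0.12,-0.001,0],"turn":[0,0,0]},{"dp":[0.13,-0.001,0],"turn":[0,0,0]},{"dp":[0.135,-0.001,0],"turn":[0,0,0]},{"dp":[0.137,-0.001,0],"turn":[0,0,0]},{"dp":[0.137,-0.001,0],"turn":[0,0,0]}])

```text
time: 6.55
tool_pos: [0.5175, -0.1631, 0.0461]
tool_rot: [-0.366, 1.57, -0.342]
contact_force: [-0.2, -0.8, -0.7]
opening: 0.0337
```

```bash
python3 go.py .5167 -.1617 .0390 1.3
```

```text
pos [ 0.5175 -0.1631  0.0461] jaw ang 1.3 xaxis [ 0.001 -0.    -1.   ] q6 -0.47 q1 -0.45 open 0.0337 F [-0.2 -0.8 -0.7] t 6.55
dp [ 0.0071  0.0014 -0.0008] turn [0. 0. 0.]
```

move_arm(deltas=[{"dp":[0.002,0.001,-0.001],"turn":[0,0,0]},{"dp":[0.004,0.001,-0.001],"turn":[0,0,0]},{"dp":[0.006,0.001,-0.001],"turn":[0,0,0]},{"dp":[0.007,0.001,-0.001],"turn":[0,0,0]},{"dp":[0.007,0.001,-0.001],"turn":[0,0,0]},{"dp":[0.007,0.001,-0.001],"turn":[0,0,0]}])

```text
time: 7.15
tool_pos: [0.5162, -0.162, 0.0387]
tool_rot: [0.249, 1.571, 0.272]
contact_force: [0.6, 0.4, -0.7]
opening: 0.0337
```

move_arm(deltas=[{"dp":[0.001,0,0],"turn":[0,0,0]},{"dp":[0.001,0,0],"turn":[0,0,0]},{"dp":[0.001,0,0],"turn":[0,0,0]}])

```text
time: 7.45
tool_pos: [0.5163, -0.1621, 0.0387]
tool_rot: [-0.461, 1.57, -0.437]
contact_force: [-3.1, 0.9, 7.3]
opening: 0.0338
```

On the floor (upward force 7 N). Releasing.

move_arm(deltas=[{"dp":[0,0,0],"turn":[0,0,0]},{"dp":[0,0,0],"turn":[0,0,0]},{"dp":[0,0,0],"turn":[0,0,0]},{"dp":[0,0,0],"turn":[0,0,0]},{"dp":[0,0,0],"turn":[0,0,0]},{"dp":[0,0,0],"turn":[0,0,0]},{"dp":[0,0,0],"turn":[0,0,0]}], hand=0.0918)

```text
time: 8.15
tool_pos: [0.5162, -0.162, 0.0377]
tool_rot: [1.702, 1.571, 1.726]
contact_force: [0.4, 0.5, -0.3]
opening: 0.0851
```

move_arm(deltas=[{"dp":[-0.015,0,0],"turn":[0,0,0]},{"dp":[-0.035,0,0],"turn":[0,0,0]},{"dp":[-0.06,0,0],"turn":[0,0,0]},{"dp":[-0.09,0,0],"turn":[0,0,0]},{"dp":[-0.12,0,0],"turn":[0,0,0]},{"dp":[-0.15,0,0],"turn":[0,0,0]},{"dp":[-0.17,0,0],"turn":[0,0,0]},{"dp":[-0.17,0,0],"turn":[0,0,0]}])

```text
time: 8.95
tool_pos: [0.5176, -0.1626, 0.2107]
tool_rot: [-0.453, 1.565, -0.43]
contact_force: [0.3, -0.2, -0.9]
opening: 0.0922
```

```bash
python3 go.py .5345 .2946 .20 -30
python3 - <<'E'
from cell import robot
import cv2,numpy as np
from h import *
im,d=robot.read_camera("scene");i=robot.camera_info("scene")
W=world(d,np.array(i["R"]),np.array(i["t"]),[i["fx"],i["fy"],i["cx"],i["cy"]])
for c,m in masks(im).items():
    T=W[m&(W[:,:,2]>.07)&(W[:,:,2]<.1)&(W[:,:,0]<.66)&(W[:,:,0]>.4)]
    if len(T): print(c,np.round((np.percentile(T,2,axis=0)+np.percentile(T,98,axis=0))/2,4))
cv2.imwrite("pics/c3.png",cv2.resize(im[160:340,80:400,::-1],(640,360)))
E
```

```text
pos [ 0.5176 -0.1626  0.2107] jaw ang 1.3 xaxis [ 0.006 -0.003 -1.   ] q6 -0.47 q1 -0.45 open 0.0922 F [ 0.3 -0.2 -0.9] t 8.95
dp [0.0096 0.4568 0.0276] turn [31.3  0.4  0.1]
red [0.5156 0.2616 0.0851]
yellow [ 0.518  -0.1605  0.0843]
blue [0.6116 0.08   0.0786]
green [ 0.5214 -0.0855  0.0853]
```

View pics/c3.png

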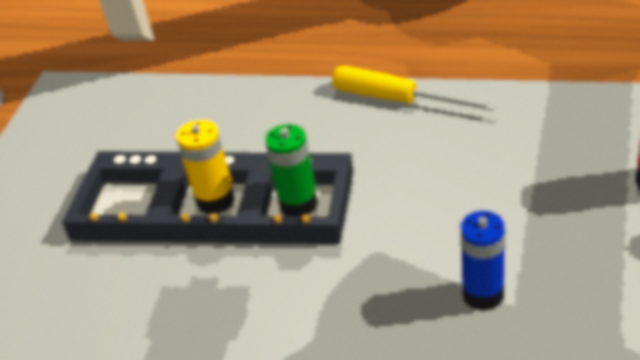

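Yellow stands upright in pocket two (crop (205,165)), measured at (0.518,-0.1605). Green and blue haven't moved. On to the red motor.

move_arm(deltas=[{"dp":[0,0.03,0.002],"turn":[3,0,0]},{"dp":[0,0.075,0.005],"turn":[6,0,0]},{"dp":[0,0.12,0.008],"turn":[9,0,0]},{"dp":[0,0.165,0.011],"turn":[12,0,0]},{"dp":[0,0.21,0.014],"turn":[15,0,0]},{"dp":[0,0.255,0.017],"turn":[18,0,0]},{"dp":[0,0.3,0.02],"turn":[21,0,0]},{"dp":[0,0.345,0.023],"turn":[24,0,0]},{"dp":[0,0.39,0.025],"turn":[27,0,0]},{"dp":[0,0.43,0.027],"turn":[29,0,0]}])

```text
time: 10.0
tool_pos: [0.5321, 0.2705, 0.2057]
tool_rot: [-2.376, 1.568, -2.86]
contact_force: [0.7, -0.1, -0.3]
opening: 0.0919
```

move_arm(deltas=[{"dp":[0,0,0],"turn":[0,0,0]},{"dp":[0,0,0],"turn":[0,0,0]},{"dp":[0,0,0],"turn":[0,0,0]}])

```text
time: 10.3
tool_pos: [0.5328, 0.2674, 0.2066]
tool_rot: [-2.147, 1.569, -2.631]
contact_force: [-0.4, 0.4, -1.0]
opening: 0.0913
```

```bash
python3 go.py .5345 .2946 .14 -30
```

```text
pos [0.5328 0.2674 0.2066] jaw ang -27.7 xaxis [-0.002 -0.001 -1.   ] q6 0.82 q1 0.34 open 0.0913 F [-0.4  0.4 -1. ] t 10.30
dp [ 0.0666  0.025  -0.011 ] turn [ 2.3 -0.1  0.1]
```

move_arm(deltas=[{"dp":[0,0.025,-0.011],"turn":[2,0,0]},{"dp":[0.02,0.025,-0.011],"turn":[2,0,0]},{"dp":[0.045,0.025,-0.011],"turn":[2,0,0]},{"dp":[0.065,0.025,-0.011],"turn":[2,0,0]},{"dp":[0.065,0.025,-0.011],"turn":[2,0,0]},{"dp":[0.065,0.025,-0.011],"turn":[2,0,0]},{"dp":[0.065,0.025,-0.011],"turn":[2,0,0]}])

```text
time: 11.0
tool_pos: [0.5359, 0.2954, 0.1442]
tool_rot: [0.897, 1.568, 0.379]
contact_force: [0.5, -0.1, 1.1]
opening: 0.0917
```

```bash
python3 go.py .5345 .2946 .033 -30;  python3 - <<'E'
from cell import robot
import cv2
im,d=robot.read_camera("wrist")
cv2.imwrite("pics/w4.png",im[:,:,::-1])
E
```

```text
pos [0.5359 0.2954 0.1442] jaw ang -29.7 xaxis [ 0.002  0.001 -1.   ] q6 0.90 q1 0.38 open 0.0917 F [ 0.5 -0.1  1.1] t 11.00
dp [ 0.1112 -0.0016 -0.001 ] turn [ 0.3  0.1 -0.1]
```

View pics/w4.png

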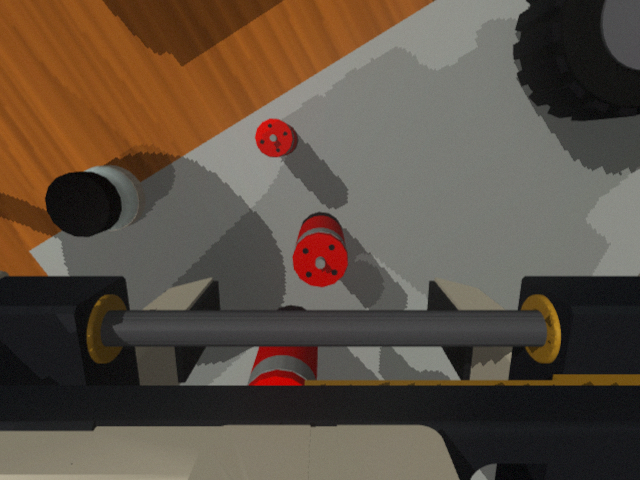

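The middle red motor is at (320,260), centred between the fingers. The large one at (285,365) is about 25 mm clear of the gripper body, and the small one at (275,138) is clear too. Descending.

move_arm(deltas=[{"dp":[0.015,-0.001,-0.001],"turn":[0,0,0]},{"dp":[0.035,-0.001,-0.001],"turn":[0,0,0]},{"dp":[0.06,-0.001,-0.001],"turn":[0,0,0]},{"dp":[0.085,-0.001,-0.001],"turn":[0,0,0]},{"dp":[0.1,-0.001,-0.001],"turn":[0,0,0]},{"dp":[0.11,-0.001,-0.001],"turn":[0,0,0]},{"dp":[0.11,-0.001,-0.001],"turn":[0,0,0]},{"dp":[0.11,-0.001,-0.001],"turn":[0,0,0]},{"dp":[0.11,-0.001,-0.001],"turn":[0,0,0]}])

```text
time: 11.95
tool_pos: [0.5344, 0.2957, 0.0341]
tool_rot: [0.93, 1.568, 0.413]
contact_force: [-0.3, 1.4, -1.1]
opening: 0.0921
```

```bash
python3 go.py .5345 .2946 .033 -30
```

```text
pos [0.5344 0.2957 0.0341] jaw ang -29.7 xaxis [ 0.002  0.001 -1.   ] q6 0.90 q1 0.38 open 0.0921 F [-0.3  1.4 -1.1] t 11.95
dp [ 0.0011 -0.0009  0.0006] turn [ 0.3  0.1 -0.1]
```

move_arm(deltas=[{"dp":[0,0,0],"turn":[0,0,0]},{"dp":[0,0,0],"turn":[0,0,0]},{"dp":[0,0,0],"turn":[0,0,0]},{"dp":[0,0,0],"turn":[0,0,0]},{"dp":[0,0,0],"turn":[0,0,0]},{"dp":[0,0,0],"turn":[0,0,0]},{"dp":[0,0,0],"turn":[0,0,0]},{"dp":[0,0,0],"turn":[0,0,0]}], hand=0.02, squeeze=25)

```text
time: 12.75
tool_pos: [0.5336, 0.2953, 0.0327]
tool_rot: [2.349, 1.571, 1.831]
contact_force: [0.2, -0.2, -0.5]
opening: 0.0339
```

move_arm(deltas=[{"dp":[-0.01,0,0],"turn":[0,0,0]},{"dp":[-0.03,0,0],"turn":[0,0,0]},{"dp":[-0.06,0,0],"turn":[0,0,0]},{"dp":[-0.09,0,0],"turn":[0,0,0]},{"dp":[-0.12,0,0],"turn":[0,0,0]},{"dp":[-0.15,0,0],"turn":[0,0,0]},{"dp":[-0.17,0,0],"turn":[0,0,0]},{"dp":[-0.17,0,0],"turn":[0,0,0]},{"dp":[-0.17,0,0],"turn":[0,0,0]}])

```text
time: 13.65
tool_pos: [0.5333, 0.2952, 0.2025]
tool_rot: [-3.062, 1.571, 2.703]
contact_force: [-0.3, -1.1, -1.6]
opening: 0.0337
```

```bash
python3 go.py .5185 -.2397 .20 1.3
```

```text
pos [0.5333 0.2952 0.2025] jaw ang -29.7 xaxis [-0.  0. -1.] q6 0.90 q1 0.38 open 0.0337 F [-0.3 -1.1 -1.6] t 13.65
dp [ 0.0025 -0.4722  0.2519] turn [-31.  -0.  -0.]
```

move_arm(deltas=[{"dp":[0,-0.02,0.011],"turn":[-2,0,0]},{"dp":[0,-0.055,0.029],"turn":[-5,0,0]},{"dp":[0,-0.09,0.048],"turn":[-8,0,0]},{"dp":[0,-0.13,0.069],"turn":[-12,0,0]},{"dp":[0,-0.17,0.091],"turn":[-16,0,0]},{"dp":[0,-0.21,0.112],"turn":[-20,0,0]},{"dp":[0,-0.25,0.133],"turn":[-24,0,0]},{"dp":[0,-0.285,0.152],"turn":[-27,0,0]},{"dp":[0,-0.31,0.165],"turn":[-29,0,0]},{"dp":[0,-0.33,0.176],"turn":[-31,0,0]}])

```text
time: 14.65
tool_pos: [0.522, -0.0802, 0.2008]
tool_rot: [2.853, 1.567, 2.876]
contact_force: [0.0, 0.5, -0.6]
opening: 0.0334
```

move_arm(deltas=[{"dp":[0,0,0],"turn":[0,0,0]},{"dp":[0,0,0],"turn":[0,0,0]}])

```text
time: 14.85
tool_pos: [0.5224, -0.0784, 0.2013]
tool_rot: [2.673, 1.568, 2.694]
contact_force: [0.3, -0.1, -0.2]
opening: 0.0337
```

```bash
python3 go.py .5185 -.2397 .19 1.3
```

```text
pos [ 0.5224 -0.0784  0.2013] jaw ang 1.2 xaxis [-0.003  0.001 -1.   ] q6 -0.32 q1 -0.29 open 0.0337 F [ 0.3 -0.1 -0.2] t 14.85
dp [ 0.011  -0.1612 -0.0074] turn [-0.1 -0.2 -0.1]
```

move_arm(deltas=[{"dp":[0,-0.02,-0.001],"turn":[0,0,0]},{"dp":[0,-0.05,-0.003],"turn":[0,0,0]},{"dp":[0,-0.085,-0.005],"turn":[0,0,0]},{"dp":[0,-0.12,-0.006],"turn":[0,0,0]},{"dp":[0.005,-0.145,-0.007],"turn":[0,0,0]},{"dp":[0.01,-0.161,-0.007],"turn":[0,0,0]},{"dp":[0.01,-0.161,-0.007],"turn":[0,0,0]},{"dp":[0.01,-0.161,-0.007],"turn":[0,0,0]},{"dp":[0.01,-0.161,-0.007],"turn":[0,0,0]}])

```text
time: 15.75
tool_pos: [0.5202, -0.2381, 0.1927]
tool_rot: [1.795, 1.57, 1.82]
contact_force: [0.3, -0.7, -1.1]
opening: 0.0337
```

```bash
python3 go.py .5185 -.2397 .0387 1.3
python3 - <<'E'
from cell import robot
import cv2,numpy as np
for n in("scene","wrist"):
    im,d=robot.read_camera(n)
    cv2.imwrite(f"pics/{n}5.png",im[:,:,::-1])
a=cv2.imread("pics/scene5.png")[100:340,20:340];b=cv2.imread("pics/wrist5.png")
cv2.imwrite("pics/c5.png",np.hstack([cv2.resize(a,(400,300)),cv2.resize(b,(400,300))]))
E
```

```text
pos [ 0.5202 -0.2381  0.1927] jaw ang 1.4 xaxis [-0.     0.001 -1.   ] q6 -0.59 q1 -0.56 open 0.0337 F [ 0.3 -0.7 -1.1] t 15.75
dp [ 0.154  -0.0016 -0.0017] turn [ 0.1 -0.  -0. ]
```

View pics/c5.png

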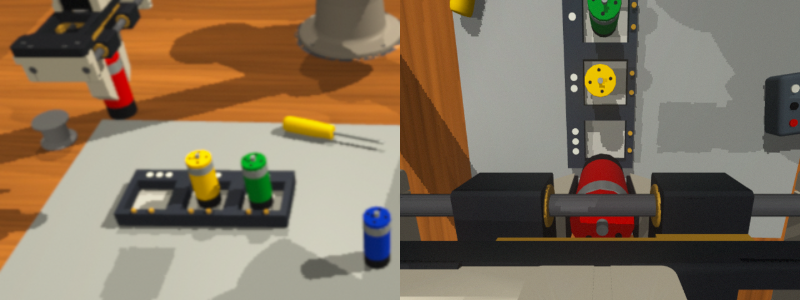

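The red motor is held upright over the empty pocket three (three dots), with yellow and green standing. Lowering.

move_arm(deltas=[{"dp":[0.015,-0.001,-0.001],"turn":[0,0,0]},{"dp":[0.035,-0.001,-0.001],"turn":[0,0,0]},{"dp":[0.06,-0.001,-0.001],"turn":[0,0,0]},{"dp":[0.085,-0.001,-0.001],"turn":[0,0,0]},{"dp":[0.11,-0.001,-0.001],"turn":[0,0,0]},{"dp":[0.125,-0.001,-0.001],"turn":[0,0,0]},{"dp":[0.135,-0.001,-0.001],"turn":[0,0,0]},{"dp":[0.142,-0.001,-0.001],"turn":[0,0,0]},{"dp":[0.147,-0.001,-0.001],"turn":[0,0,0]},{"dp":[0.147,-0.001,-0.001],"turn":[0,0,0]}])

```text
time: 16.85
tool_pos: [0.5191, -0.2405, 0.0456]
tool_rot: [1.8, 1.571, 1.824]
contact_force: [-0.2, -0.4, -1.3]
opening: 0.0335
```

```bash
python3 go.py .5185 -.2397 .0387 1.3
```

```text
pos [ 0.5191 -0.2405  0.0456] jaw ang 1.3 xaxis [-0.  0. -1.] q6 -0.59 q1 -0.57 open 0.0335 F [-0.2 -0.4 -1.3] t 16.85
dp [ 0.0069  0.0008 -0.0006] turn [ 0. -0. -0.]
```

move_arm(deltas=[{"dp":[0.002,0,0],"turn":[0,0,0]},{"dp":[0.004,0,0],"turn":[0,0,0]},{"dp":[0.006,0,0],"turn":[0,0,0]},{"dp":[0.007,0,0],"turn":[0,0,0]},{"dp":[0.007,0,0],"turn":[0,0,0]},{"dp":[0.008,0,0],"turn":[0,0,0]},{"dp":[0.008,0,0],"turn":[0,0,0]}])

```text
time: 17.55
tool_pos: [0.5191, -0.2407, 0.0387]
tool_rot: [-0.603, 1.57, -0.58]
contact_force: [-1.6, 0.7, 5.7]
opening: 0.0334
```

On the floor (5.7 N). Releasing and retreating.

move_arm(deltas=[{"dp":[0,0,0],"turn":[0,0,0]},{"dp":[0,0,0],"turn":[0,0,0]},{"dp":[0,0,0],"turn":[0,0,0]},{"dp":[0,0,0],"turn":[0,0,0]},{"dp":[0,0,0],"turn":[0,0,0]},{"dp":[0,0,0],"turn":[0,0,0]},{"dp":[0,0,0],"turn":[0,0,0]},{"dp":[0,0,0],"turn":[0,0,0]}], hand=0.0918)

```text
time: 18.35
tool_pos: [0.519, -0.2406, 0.0377]
tool_rot: [1.649, 1.571, 1.672]
contact_force: [0.9, 1.2, -0.8]
opening: 0.0905
```

move_arm(deltas=[{"dp":[-0.015,0,0],"turn":[0,0,0]},{"dp":[-0.035,0,0],"turn":[0,0,0]},{"dp":[-0.06,0,0],"turn":[0,0,0]},{"dp":[-0.09,0,0],"turn":[0,0,0]},{"dp":[-0.12,0,0],"turn":[0,0,0]},{"dp":[-0.15,0,0],"turn":[0,0,0]},{"dp":[-0.17,0,0],"turn":[0,0,0]},{"dp":[-0.17,0,0],"turn":[0,0,0]},{"dp":[-0.17,0,0],"turn":[0,0,0]}])

```text
time: 19.25
tool_pos: [0.5189, -0.2405, 0.2074]
tool_rot: [1.639, 1.571, 1.662]
contact_force: [-0.6, 0.5, -0.4]
opening: 0.092
```

```bash
python3 go.py .5185 -.2397 .2 1.3
python3 - <<'E'
from cell import robot
import cv2,numpy as np
from h import *
im,d=robot.read_camera("scene");i=robot.camera_info("scene")
W=world(d,np.array(i["R"]),np.array(i["t"]),[i["fx"],i["fy"],i["cx"],i["cy"]])
for c,m in masks(im).items():
    T=W[m&(W[:,:,2]>.07)&(W[:,:,2]<.1)&(W[:,:,0]<.66)&(W[:,:,0]>.4)&(W[:,:,1]<.2)]
    if len(T): print(c,np.round((np.percentile(T,2,axis=0)+np.percentile(T,98,axis=0))/2,4), "ztop %.3f"%np.percentile(T[:,2],97))
cv2.imwrite("pics/c6.png",cv2.resize(im[160:340,80:400,::-1],(640,360)))
E
```

```text
pos [ 0.5189 -0.2405  0.2074] jaw ang 1.3 xaxis [-0.  0. -1.] q6 -0.59 q1 -0.57 open 0.0920 F [-0.6  0.5 -0.4] t 19.25
dp [ 0.0074  0.0008 -0.0003] turn [ 0. -0. -0.]
red [ 0.5211 -0.2396  0.084 ] ztop 0.088
yellow [ 0.5177 -0.1604  0.0839] ztop 0.088
blue [0.6118 0.0804 0.0791] ztop 0.082
green [ 0.5215 -0.0854  0.0849] ztop 0.088
```

View pics/c6.png

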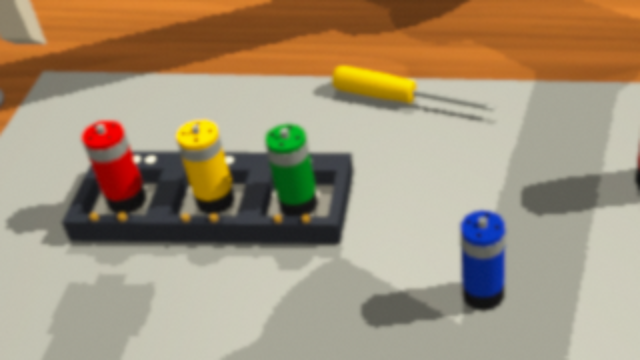

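Red (112,165), yellow (205,165) and green (291,170) all stand upright in pockets three, two and one. All three tops are at the same height, blue hasn't moved, and the gripper is clear.

```bash
python3 -c "
from cell import robot
print(robot.hand_in())"
```

```text
the job is handed in; nothing more can be done
None
```

I stood the yellow motor in pocket two, then the middle-sized red motor in pocket three. Each was lowered until the floor pushed back with about 6–7 N, then released. I handed the job in at about 19 s.

My last look with the scene camera showed:
- **Position:** red and yellow are within about 3 mm of their pocket centres.
- **Height:** red, yellow and green tops all read z ≈ 0.088 m, slightly above the nominal 0.086 m. They match green, which was already in its pocket.
- **Others:** green and blue moved less than 1 mm, and the open gripper was well clear at 0.207 m.

None of the final checks failed. The one disagreement was small: the pocket centres worked out from the dots were about 3 mm further from the robot than those from the rack outline. I used the outline.

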